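Index the practice-nail arm one hole towards the curing lamp

ROBOT

A 6-joint arm with a two-finger parallel gripper is mounted at the origin on the work surface. World frame = base frame: x ahead of the robot, y to its left, z up, the work surface at z = 0. Lengths are in m, angles in rad, forces in N, time in s.
With the tool pointing down it reaches from about 0.15 to 0.775 m from the base axis. Payload 6.1 kg.
Tool frame: the origin (TCP) lies at the centre of the arm's flange, where the gripper is bolted on; the fingertips stand 173 mm ahead of it and the grasp point (between the pads) lies 155 mm ahead of it; z points along the fingers, y is the line along which they close (so a half turn about z gives the same grasp; the last joint's range is limited). The gripper opens to 85 mm and grips with 20 to 120 N. Pads are 22 mm wide; open, the fingers measure 114 mm over their backs; the gripper's body (76 mm by 85 mm) begins 54 mm behind the grasp point. The pads swing forward as they close: fully open they stand 13 mm farther back than shut.
Start: joints at [1.149, 0.126, -0.04, 1.405, 0, 1.571], TCP at [0.215, 0.479, 0.405] pointing down, gripper open.
Joint ranges: [-2.72, 2.72], [-0.95, 1.95], [-1.27, 1.35], [-1.78, 2.02], [-1.46, 1.47], [-3.14, 3.14]. Speed limits (rad/s): [2.39, 2.39, 3.01, 3.14, 3.14, 3.14].

INTERFACE

Orientations are given as a unit quaternion [x, y, z, w].
In Python, from plant import ctrl gives the robot as it stands. The module is installed in compiled form; this text tells all that it offers.
- The arm moves only by the tool jog_arm, never from a script. Its argument "moves" is one flat list of numbers, 7 for each row, row after row: the opening, from -1 (shut) to 1 (fully open), then the shift along the world's x, y, z normalised to -1 to 1, where 1 is 20 mm, then the turn, a rotation vector about the world's x, y, z normalised to -1 to 1, where 1 is 4 degrees. A call has exactly 10 rows; each row shifts and turns the commanded pose from where the row before left it; what a row does not reach is not made up. A row lasts 1/12 s, in which the tool goes at most 41.7 mm and 7.16 degrees, less where a joint would pass 70% of its speed; a pose out of reach is approached as far as the arm can. A call with a number of a shift or a turn outside -1 to 1 is refused whole. A call with a gripper value outside its range is refused whole. The fingers move at their own pace and stop on an object; the grip force is fixed at half the most. Time passes only in rows, so rows that do not move let the fingers close, or fill a call up. It gives the time, the measured TCP pose, the force, the opening and the grip force at its end, in the units of the state.
- ctrl.observe(): the state, without advancing time (a new reading comes with each control period).
- ctrl.get_image(name): name is "side" or "top"; returns a dict with "frame" (480x640x3 uint8, red, green, blue), "depth" (480x640 float32, m along the optical axis (not along the pixel's ray), 0 where there is no reading), "fx", "fy", "cx", "cy" (pixels), "extrinsics" (4x4, takes a point from camera to world coordinates). Camera axes: x right, y up, looking along -z (the intrinsics and any distortion apply to the point x, -y, -z); pixel columns grow to the right and rows downward; lengths in m; the calibration is good to about 2 mm. A picture is of the moment at which its call begins.
- ctrl.hand_in(): hands the job in; it is judged then, once.
Trained networks look in a picture, given as the dict that the camera call returned (one of the last four; its "shot" number tells which), for a name from the list of things; names that differ only in an ending like _2 or _b are one class to them, and where a whole thing is asked for, a point or a joint stands for the part that bears it (a point fixed in the world has none). Each returns a list of dicts, best first, with "p" (0 to 1); they miss things now and then, are a little off and sometimes report something else, mostly with a low value. They report only what shows in the picture. A call takes as long as a camera call. They do not tell look-alikes from the thing itself.
- ctrl.trace(target, picture): "pixels" (480x640 bool, what is visible of it) and "extent" ([left, top, width, height] in pixels, round what is visible of it).
- ctrl.place_of(target, picture): "pixel" ([column, row] in pixels: a listed point, or the origin of a listed thing).
The state is a dict: "time": time; "qpos": joint angles; "qd": joint speeds; "joint_torque": joint torques, N m; "eef_pos": TCP position; "eef_rot": TCP orientation; "ft_force": force on the tool from outside, world axes, zero at the start; "wrist_torque": the same for the moment, N m; "opening": opening from 0.0 (shut) to 1.0 (fully open); "grip_force": force on a finger pad.
Only numpy, scipy, OpenCV 4.12 (cv2) and the standard library are available. Lean on these libraries where they do the work, as an engineer would, in place of code of your own. Each camera call takes 0.05 s, during which the arm holds its last target. There are 200 camera calls.

TASK

Hook a fingertip through the red ring and lift the spring index pin out of its hole, swing the arm so that the red practice nails at its far end move one hole towards the white curing lamp (the ring end goes the other way), and let the pin drop fully into that next hole. Do not go past that hole, do not pinch or wrench the ring, and leave the bottles and other things on the desk alone; finish clear of everything.

Things in the scene. Friction and masses are not known exactly. Their poses are not given: they have to be found in the camera images.
- stand: Fixed index stand: dark foot, fan-shaped aluminium index plate (230 mm wide, top 30 mm above the desk) on the robot's side. Origin: on the desk, on the arm's vertical pivot axis; its -x axis points to the plate's middle hole. Five holes 13 mm wide, 130 mm from the pivot, 0.30 rad (39 mm) apart, at -0.6, -0.3, 0, 0.3, 0.6 rad of joint swing.
- swing (a joint): Angle (rad) of the white swing arm about the pivot; 0 = middle hole, where it starts (0.01 play); stops at +-0.7. Positive = counterclockwise from above: the ring end (stand's -x side) goes to the stand's -y, the nail end to its +y. Five red practice nails sit 175 mm from the pivot. Stays where left; 1 to 3 N at the ring swings it with the pin up or rubbing on the plate.
- pin (a joint): Height (m) of the index pin (10 mm thick): 0 = seated in a hole, 0.010 = tip level with the plate top and riding on it, 0.022 = upper stop. A spring presses it down, 5 N seated, 8 N at the top. It slides straight up and down in the arm and drops by itself when let down over a hole.
- pin_stem (a point): Top of the vertical pin stem, where the ring's low edge joins it: 130 mm from the pivot, 78 mm above the desk when seated. Below it: a bushing 22 mm across, top 59 mm above the desk, on the arm's white bar (30 mm wide, top 43 mm above the desk).
- ring (a point): Centre of the red oval pull ring, rigid on the pin: 6 mm wire, opening 50 mm wide (level, tangential) by 42 mm. 113 mm from the pivot, 95 mm high when seated. Its plane leans back 45 degrees, top edge nearer the pivot: a finger tilted 45 degrees, pointing down and towards the pivot, goes squarely through; 40 mm free behind. Axes: x along the arm from ring to pivot, z up.
- lamp: White dome nail-curing lamp, 196 mm across, 133 mm high, open at both ends, fixed; on the left or the right of the arm's nail end. Origin: centre of its underside.
- case: Pink open tool case 200 x 170 x 130 mm with polish bottles in it, fixed; on the other side from the lamp. Origin: centre of its underside.
- polish_red: nail-polish bottle, dark red glass, gold cap, 28 mm across, 70 mm high, loose, standing on the desk; leave alone. Origin: centre of underside.
- polish_teal: nail-polish bottle, teal, gold cap, 28 mm across, 70 mm high, loose, standing on the desk; leave alone. Origin: centre of underside.
- polish_plum: nail-polish bottle, plum, gold cap, 28 mm across, 70 mm high, loose, standing on the desk; leave alone. Origin: centre of underside.
- cream_jar: White jar with pink cap, 52 mm across, 45 mm high, loose; leave alone. Origin: centre of underside.
- spray: Clear spray bottle with white top, 40 mm across, 130 mm high, loose; leave alone. Origin: centre of underside.
- file: Grey nail file 160 x 22 x 8 mm, lying loose; leave alone. Origin: centre of underside.
- brush: White dust brush lying loose, handle along its own -x; leave alone. Origin: underside.
Things that resemble listed ones, but are neither listed nor needed, are in the scene too. Leave any black or green look-alike of the lamp alone.

How it is judged:
By the outcome, as a careful person would: the job done as asked, in the order asked, and still so for the second after the job is handed in, with the robot touching nothing.
It also fails if it takes over 48 s, if anything falls off the work surface, if the arm or the gripper's body presses on something with over 40 N, if the wrist force passes 120 N, or if a joint passes its speed limit or range.

## Working session

There is one attempt and no reset: what is moved stays moved. The work goes in short steps, Python scripts to look and compute and a tool call to move; the robot and the scene stay as the last step left them, time stands still between calls to the robot, and variables do not carry over. Pictures are saved under pics/ and viewed, at most 10 in all, crops included, and the job is handed in when it is done.

Besides the shell and the picture viewer there is one more tool, called as name(argument=value, ...) on one line, values as JSON. jog_arm: Moves the arm, as the interface text tells. Scaled input: -1 to 1 covers 20 mm each way for a shift and 4 degrees each way for a turn. Its arguments: {"type":"object","properties":{"moves":{"type":"array"}},"required":["moves"]}

```bash
mkdir -p pics; cat > h.py <<'E'
import numpy as np, cv2
from plant import ctrl
def pt(im,px,r=2):
    c,w=px; c=int(round(c)); w=int(round(w))
    d=im['depth'][max(0,w-r):w+r+1,max(0,c-r):c+r+1]; d=d[d>0]; d=np.median(d)
    return at(im,px,d)
def at(im,px,d):
    p=np.array([(px[0]-im['cx'])/im['fx']*d,-(px[1]-im['cy'])/im['fy']*d,-d,1])
    return (im['extrinsics']@p)[:3]
def atz(im,px,z):
    a=at(im,px,0.1);b=at(im,px,1.0)
    return a+(b-a)*(z-a[2])/(b[2]-a[2])
E
python3 - <<'E'
from h import *
print(ctrl.observe())
for n in ('side','top'):
    im=ctrl.get_image(n); cv2.imwrite(f'pics/{n}0.png',im['frame'][:,:,::-1])
    print(n,{k:v for k,v in im.items() if k not in('frame','depth')})
    for t,z in (('stand',0),('pin_stem',.078),('ring',.095),('lamp',0),('case',0)):
        for r in ctrl.place_of(t,im)[:2]:
            print(t,round(r['p'],2),np.round(r['pixel'],1),np.round(atz(im,r['pixel'],z),4))
E
```

```text
{'time': 0.0, 'qpos': array([ 1.14898936e+00,  1.26402927e-01, -4.05963579e-02,  1.40538270e+00,
        3.02957725e-05,  1.57080301e+00]), 'qd': array([-0.0004403 ,  0.00052611,  0.00139085,  0.00057786, -0.00021137,
        0.00095661]), 'joint_torque': array([-3.39395565e-04, -4.35906994e+01,  3.52929211e+01,  1.72874081e-02,
       -2.38870905e-05, -1.31479467e-05]), 'eef_pos': array([0.21488824, 0.47887756, 0.40392155]), 'eef_rot': array([ 2.09346661e-01,  9.77841166e-01, -7.72091999e-04, -1.80783400e-04]), 'ft_force': array([-0.50555072, -0.21292953, -0.02434367]), 'wrist_torque': array([ 0.00932754, -0.04370313,  0.01160227]), 'grip_force': 0.0, 'opening': 1.0018986847094424}
side {'fx': 510.60079432434657, 'fy': 510.60079432434657, 'cx': 314.7720138768446, 'cy': 235.56384115385123, 'extrinsics': array([[ 0.99317171,  0.06950418, -0.09369697,  0.41646518],
       [-0.11665007,  0.60298952, -0.78917451, -0.91403539],
       [ 0.00164737,  0.79471555,  0.6069798 ,  0.82190203],
       [ 0.        ,  0.        ,  0.        ,  1.        ]]), 'shot': 1}
stand 0.82 [352.5 296.1] [ 0
[... 340 characters left out ...]
3855, 'fy': 553.3538957863855, 'cx': 321.9856254512894, 'cy': 241.3656963527621, 'extrinsics': array([[-0.00967418,  0.98256392, -0.18567322,  0.29787067],
       [-0.99973708, -0.01336418, -0.01863232,  0.00409505],
       [-0.02078881,  0.18544415,  0.98243488,  1.35161849],
       [ 0.        ,  0.        ,  0.        ,  1.        ]]), 'shot': 2}
stand 0.84 [370.4 222.7] [ 0.5991 -0.0917  0.    ]
pin_stem 0.47 [369.5 272.9] [ 0.4628 -0.081   0.078 ]
ring 0.72 [370.9 262.6] [ 0.4843 -0.0837  0.095 ]
lamp 0.85 [184.6 171.9] [0.7391 0.3798 0.    ]
lamp 0.82 [274.  182.3] [0.7078 0.1503 0.    ]
case 0.69 [468.8 194. ] [ 0.6694 -0.3404  0.    ]
case 0.57 [472.1 294. ] [ 0.4183 -0.3336  0.    ]
```

View pics/side0.png

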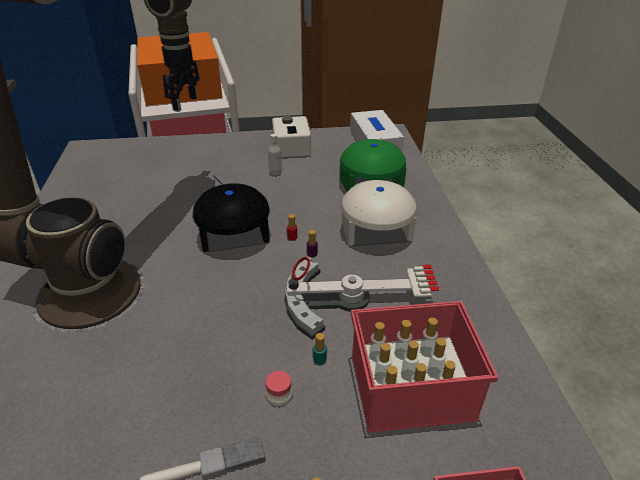

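View pics/top0.png

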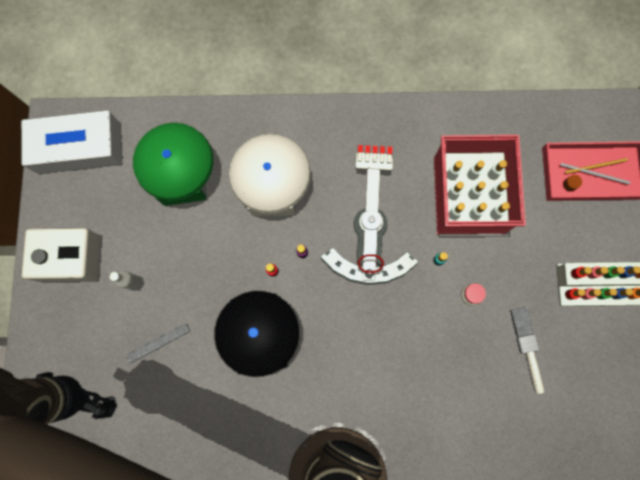

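The images show the white lamp on the left at top-view (270,174), so the nails go to +y and the ring to −y (positive swing). The ring is at about (370,263) in top and (301,269) in side. The teal bottle is at (441,258), and the black and green domes are look-alikes. Next I refine the geometry.

```bash
cat >> h.py <<'E'
def cloud(im):
    h,w=im['depth'].shape; u,v=np.meshgrid(np.arange(w),np.arange(h)); d=im['depth']
    P=np.stack([(u-im['cx'])/im['fx']*d,-(v-im['cy'])/im['fy']*d,-d,np.ones_like(d)],-1)@im['extrinsics'].T
    return P[...,:3],d>0
def redmask(im):
    f=im['frame'].astype(int); return (f[...,0]>90)&(f[...,1]<0.5*f[...,0])&(f[...,2]<0.55*f[...,0])
E
python3 - <<'E'
from h import *
from scipy.optimize import least_squares
for n in ('top','side'):
    im=ctrl.get_image(n); P,ok=cloud(im); f=im['frame'].astype(int)
    box=ok&(P[...,0]>.42)&(P[...,0]<.86)&(abs(P[...,1]+.085)<.13)
    R=redmask(im)
    ring=box&R&(P[...,0]<.54)&(P[...,2]>.06)&(P[...,2]<.14)
    v,u=np.nonzero(ring); q=P[ring]
    print(n,'ring',len(q),'px',u.min(),u.max(),v.min(),v.max(),q.mean(0).round(4),q.min(0).round(4),q.max(0).round(4))
    mid=[(u.min()+u.max())/2,(v.min()+v.max())/2]; print('mid',atz(im,mid,.095).round(4))
    nails=box&R&(P[...,0]>.7)&(P[...,1]>-.15); print('nails',nails.sum(),P[nails].mean(0).round(4))
    white=f.min(-1)>100
    bar=box&white&(P[...,2]>.036)&(P[...,2]<.05)&(P[...,0]>.5)&(P[...,0]<.73)
    q=P[bar]; c=q.mean(0); dv=np.linalg.svd(q-c)[2][0]; dv*=np.sign(dv[0]); print('bar',len(q),c.round(4),dv.round(3))
    hub=box&white&(abs(P[...,0]-.6)<.04)&(P[...,2]>.052); print('hub',hub.sum(),P[hub].mean(0).round(4),P[hub].max(0).round(3))
    pl=box&(abs(P[...,2]-.03)<.006)&(P[...,0]<.54); q=P[pl]
    print('plate',len(q),q.min(0).round(4),q.max(0).round(4))
    r=ctrl.place_of('polish_teal',im)[:2]; print('teal',[(x['p'],atz(im,x['pixel'],0).round(3)) for x in r])
    r=ctrl.place_of('polish_plum',im)[:2]; print('plum',[(x['p'],atz(im,x['pixel'],0).round(3)) for x in r])
    b=f[225:330,255:375] if n=='side' else f[220:300,310:460]
    cv2.imwrite(f'pics/{n}c.png',cv2.resize(b.astype(np.uint8)[:,:,::-1],None,fx=5,fy=5,interpolation=2))
E
```

```text
top ring 60 px 358 382 255 272 [ 0.4823 -0.0813  0.1001] [ 0.4638 -0.1085  0.0799] [ 0.4987 -0.0537  0.118 ]
mid [ 0.4823 -0.0815  0.095 ]
nails 160 [ 0.7715 -0.1029  0.0567]
bar 945 [ 0.6229 -0.0901  0.0446] [ 0.996 -0.089  0.007]
hub 268 [ 0.5938 -0.0884  0.0564] [ 0.618 -0.065  0.066]
plate 1014 [ 0.4471 -0.1971  0.0241] [0.529  0.0319 0.036 ]
teal [(0.45, array([ 0.508, -0.258,  0.   ]))]
plum [(0.61, array([0.53, 0.08, 0.  ]))]
side ring 81 px 292 309 257 278 [ 0.4841 -0.0857  0.0997] [ 0.4647 -0.1139  0.08  ] [ 0.503  -0.0549  0.1171]
mid [ 0.4846 -0.0787  0.095 ]
nails 168 [ 0.7717 -0.1048  0.06  ]
bar 807 [ 0.6213 -0.0951  0.045 ] [ 0.997 -0.077  0.003]
hub 221 [ 0.596  -0.0938  0.0564] [ 0.62  -0.071  0.067]
plate 906 [ 0.4483 -0.202   0.024 ] [0.5313 0.0282 0.0358]
teal [(0.61, array([ 0.499, -0.257,  0.   ]))]
plum [(0.49, array([0.523, 0.081, 0.   ]))]
```

View pics/sidec.png

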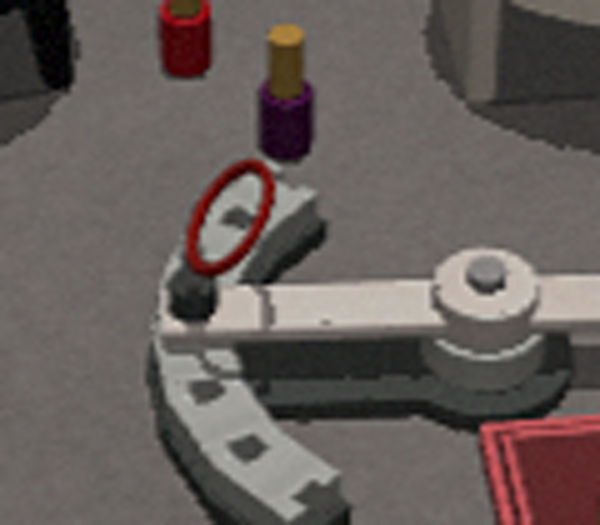

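jog_arm(moves=[-1,0.2,-1,0,0,0,0.49,-1,0.2,-1,0,0,0,0.49,-1,0.2,-1,0,0,0,0.49,-1,0.2,-1,0,0,0,0.49,-1,0.2,-1,0,0,0,0.49,-1,0.2,-1,0,0,0,0.49,-1,0.2,-1,0,0,0,0.49,-1,0.2,-1,0,0,0,0.49,-1,0.2,-1,0,0,0,0.49,-1,0.2,-1,0,0,0,0.49])

```text
time: 1.73
eef_pos: [0.2549, 0.278, 0.4048]
eef_rot: [0.039, 0.999, 0.0, 0.0]
ft_force: [0.7, 0.8, -0.4]
opening: 0.001
grip_force: 0.0
```

jog_arm(moves=[-1,0.2,-1,0,-0.045,-0.56,0,-1,0.2,-1,0,-0.045,-0.56,0,-1,0.2,-1,0,-0.045,-0.56,0,-1,0.2,-1,0,-0.045,-0.56,0,-1,0.2,-1,0,-0.045,-0.56,0,-1,0.2,-1,0,-0.045,-0.56,0,-1,0.2,-1,0,-0.045,-0.56,0,-1,0.2,-1,0,-0.045,-0.56,0,-1,0.2,-1,0,-0.045,-0.56,0,-1,0.2,-1,0,-0.045,-0.56,0])

```text
time: 2.57
eef_pos: [0.2947, 0.0781, 0.4049]
eef_rot: [0.039, 0.98, -0.008, 0.196]
ft_force: [0.4, 0.7, -0.1]
opening: 0.001
grip_force: 0.0
```

jog_arm(moves=[-1,0.16,-0.75,0,-0.045,-0.56,0,-1,0.16,-0.75,0,-0.045,-0.56,0,-1,0.16,-0.75,0,-0.045,-0.56,0,-1,0.16,-0.75,0,-0.045,-0.56,0,-1,0.16,-0.75,0,-0.045,-0.56,0,-1,0.16,-0.75,0,-0.045,-0.56,0,-1,0.16,-0.75,0,-0.045,-0.56,0,-1,0.16,-0.75,0,-0.045,-0.56,0,-1,0.16,-0.75,0,-0.045,-0.56,0,-1,0.16,-0.75,0,-0.045,-0.56,0])

```text
time: 3.4
eef_pos: [0.3266, -0.0717, 0.4049]
eef_rot: [0.037, 0.923, -0.016, 0.383]
ft_force: [0.5, 0.2, -0.0]
opening: 0.002
grip_force: 0.0
```

```bash
cat > st.py <<'E'
from h import *
from scipy.spatial.transform import Rotation as Ro
import sys
def show(psi=-0.08,C=np.array([.483,-.083,.095])):
    o=ctrl.observe(); R=Ro.from_quat(o['eef_rot']).as_matrix(); z=R[:,2]; a=np.array([np.cos(psi)*.7071,np.sin(psi)*.7071,-.7071])
    tip=o['eef_pos']+.173*z
    want=np.column_stack([np.cross([-np.sin(psi),np.cos(psi),0],a),[-np.sin(psi),np.cos(psi),0],a])
    print('t',round(o['time'],2),'q',o['qpos'].round(2),'tcp',o['eef_pos'].round(4),'z',z.round(3),'y',R[:,1].round(3),'tip',tip.round(4),'open',round(o['opening'],3),'F',o['ft_force'].round(1))
    print('rot units',((Ro.from_matrix(want@R.T)).as_rotvec(degrees=True)/4).round(2),'shift units to C-.221a',((C-.221*a-o['eef_pos'])/.02).round(2))
if __name__=='__main__': show()
E
python3 st.py
```

```text
t 3.4 q [-0.26 -0.63 -0.75  0.67  0.13 -0.13] tcp [ 0.3266 -0.0717  0.4049] z [ 0.706 -0.057 -0.706] y [ 0.08   0.997 -0.001] tip [ 0.4487 -0.0816  0.2827] open 0.002 F [ 0.5  0.2 -0. ]
rot units [ 0.01  0.02 -0.  ] shift units to C-.221a [ 0.03  0.06 -7.68]
```

jog_arm(moves=[-1,0,0,-0.77,0,0,0,-1,0,0,-0.77,0,0,0,-1,0,0,-0.77,0,0,0,-1,0,0,-0.77,0,0,0,-1,0,0,-0.77,0,0,0,-1,0,0,-0.77,0,0,0,-1,0,0,-0.77,0,0,0,-1,0,0,-0.77,0,0,0,-1,0,0,-0.77,0,0,0,-1,0,0,-0.77,0,0,0])

```text
time: 4.23
eef_pos: [0.3267, -0.071, 0.25]
eef_rot: [0.037, 0.923, -0.015, 0.382]
ft_force: [0.1, 0.3, 0.2]
opening: -0.002
grip_force: 0.0
```

```bash
python3 - <<'E'
import st; from h import *
st.show()
a=[]
for n in('side','top'):
    im=ctrl.get_image(n); f=im['frame']
    b=f[205:325,250:370] if n=='side' else f[210:330,310:430]
    a.append(cv2.resize(b[:,:,::-1],(400,400),interpolation=2))
cv2.imwrite('pics/pre.png',np.hstack(a))
E
```

```text
t 4.23 q [-0.26 -0.57 -1.08  0.29  0.13 -0.13] tcp [ 0.3267 -0.071   0.25  ] z [ 0.704 -0.057 -0.708] y [ 0.08   0.997 -0.   ] tip [ 0.4485 -0.0808  0.1276] open -0.002 F [0.1 0.3 0.2]
rot units [ 0.01 -0.01 -0.  ] shift units to C-.221a [0.03 0.02 0.06]
```

View pics/pre.png

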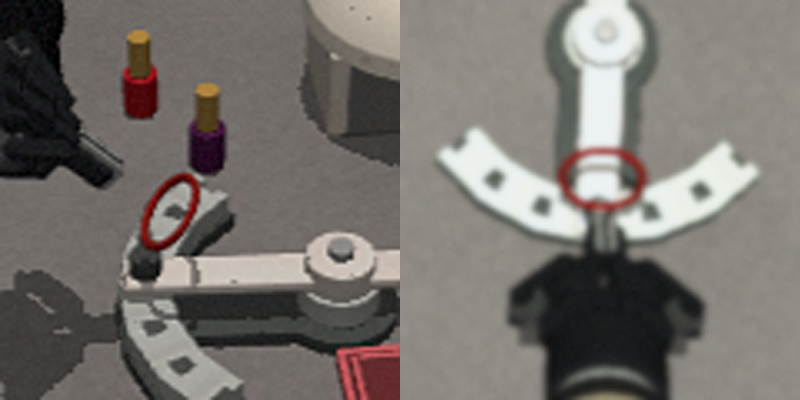

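The side view shows the closed fingertips pointing at the ring. In the top view (right panel) they're centred on it at about column 603. Now I insert.

jog_arm(moves=[-1,0.26,-0.02,-0.26,0,0,0,-1,0.26,-0.02,-0.26,0,0,0,-1,0.26,-0.02,-0.26,0,0,0,-1,0.26,-0.02,-0.26,0,0,0,-1,0.26,-0.02,-0.26,0,0,0,-1,0.26,-0.02,-0.26,0,0,0,-1,0.26,-0.02,-0.26,0,0,0,-1,0.26,-0.02,-0.26,0,0,0,-1,0.26,-0.02,-0.26,0,0,0,-1,0.26,-0.02,-0.26,0,0,0])

```text
time: 5.17
eef_pos: [0.3798, -0.0752, 0.1997]
eef_rot: [0.037, 0.923, -0.016, 0.383]
ft_force: [0.8, -1.7, 0.4]
opening: 0.003
grip_force: 0.0
```

```bash
cat > look.py <<'E'
import st,sys; from h import *
st.show()
a=[]
for n in('side','top'):
    im=ctrl.get_image(n); f=im['frame']; P,ok=cloud(im)
    g=ok&(P[...,0]>.42)&(P[...,0]<.56)&(abs(P[...,1]+.1)<.1)&redmask(im)&(P[...,2]>.06)&(P[...,2]<.16)
    q=P[g]; print(n,'ring',len(q),'z',q[:,2].min().round(4),q[:,2].max().round(4),'y',q[:,1].min().round(4),q[:,1].max().round(4),'x',q[:,0].min().round(4),q[:,0].max().round(4))
    nm=ok&(P[...,0]>.7)&(P[...,0]<.82)&(P[...,1]>-.17)&(P[...,1]<.02)&redmask(im)&(P[...,2]<.08)&(P[...,2]>.045)
    nn=P[nm].mean(0); print('nails',nn.round(4),'yaw',np.arctan2(nn[1]+.0915,nn[0]-.5955).round(3))
    b=f[205:325,250:370] if n=='side' else f[210:330,310:430]
    a.append(cv2.resize(b[:,:,::-1],(400,400),interpolation=2))
cv2.imwrite('pics/'+sys.argv[1],np.hstack(a))
E
python3 look.py in.png
```

```text
t 5.17 q [-0.23 -0.36 -1.11  0.04  0.1  -0.11] tcp [ 0.3798 -0.0752  0.1997] z [ 0.705 -0.057 -0.707] y [ 0.08   0.997 -0.001] tip [ 0.5018 -0.085   0.0775] open 0.003 F [ 0.8 -1.7  0.4]
rot units [ 0.01  0.01 -0.  ] shift units to C-.221a [-2.63  0.23  2.58]
side ring 51 z 0.0824 0.1186 y -0.1135 -0.0564 x 0.4676 0.5029
nails [ 0.771  -0.1058  0.061 ] yaw -0.081
top ring 57 z 0.099 0.1186 y -0.1085 -0.0537 x 0.48 0.4991
nails [ 0.7702 -0.1028  0.0605] yaw -0.064
```

View pics/in.png

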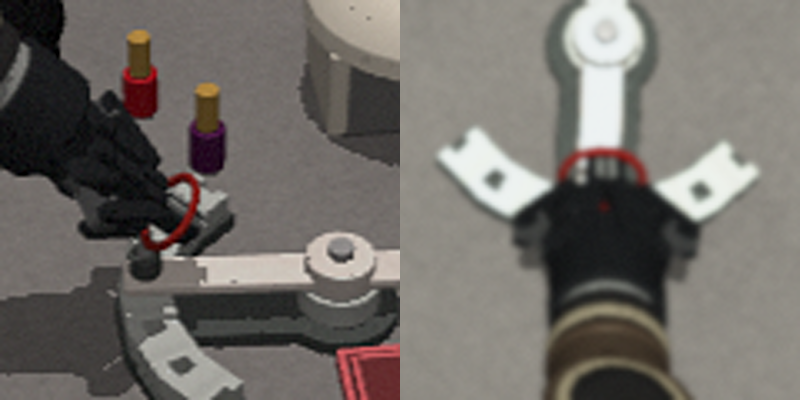

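The fingertips pass through the ring. It shows around them at side (170,210) and its top edge is over them in top (603,160). The force is small. I lift gently.

jog_arm(moves=[-1,0,0,0.1,0,0,0,-1,0,0,0.1,0,0,0,-1,0,0,0.1,0,0,0,-1,0,0,0.1,0,0,0,-1,0,0,0.1,0,0,0,-1,0,0,0.1,0,0,0,-1,0,0,0.1,0,0,0,-1,0,0,0.1,0,0,0,-1,0,0,0.1,0,0,0,-1,0,0,0.1,0,0,0])

```text
time: 6.1
eef_pos: [0.3779, -0.0748, 0.2172]
eef_rot: [0.037, 0.924, -0.015, 0.38]
ft_force: [-1.8, 1.8, -5.8]
opening: 0.001
grip_force: 2.4
```

```bash
python3 look.py l1.png
```

```text
t 6.1 q [-0.23 -0.39 -1.08  0.11  0.1  -0.11] tcp [ 0.3779 -0.0748  0.2172] z [ 0.701 -0.056 -0.711] y [0.08  0.997 0.   ] tip [ 0.4993 -0.0844  0.0943] open 0.001 F [-1.8  1.8 -5.8]
rot units [-0.01 -0.07 -0.  ] shift units to C-.221a [-2.53  0.21  1.7 ]
side ring 50 z 0.0848 0.1207 y -0.114 -0.062 x 0.4656 0.5029
nails [ 0.771  -0.1057  0.0611] yaw -0.08
top ring 58 z 0.1031 0.1243 y -0.1105 -0.0536 x 0.4795 0.4988
nails [ 0.7701 -0.1027  0.0606] yaw -0.064
```

jog_arm(moves=[-1,0,0,0.1,0,0,0,-1,0,0,0.1,0,0,0,-1,0,0,0.1,0,0,0,-1,0,0,0.1,0,0,0,-1,0,0,0.1,0,0,0,-1,0,0,0.1,0,0,0,-1,0,0,0,0,0,0,-1,0,0,0,0,0,0,-1,0,0,0,0,0,0,-1,0,0,0,0,0,0])

```text
time: 7.03
eef_pos: [0.3782, -0.0749, 0.2297]
eef_rot: [0.037, 0.924, -0.015, 0.381]
ft_force: [-5.0, 1.3, -8.0]
opening: -0.0
grip_force: 4.4
```

```bash
python3 look.py l2.png
```

```text
t 7.03 q [-0.23 -0.41 -1.06  0.15  0.1  -0.11] tcp [ 0.3782 -0.0749  0.2297] z [ 0.702 -0.056 -0.71 ] y [ 0.08   0.997 -0.   ] tip [ 0.4996 -0.0847  0.1069] open -0.0 F [-5.   1.3 -8. ]
rot units [-0.   -0.05  0.  ] shift units to C-.221a [-2.55  0.22  1.08]
side ring 50 z 0.098 0.1324 y -0.1138 -0.062 x 0.4657 0.5029
nails [ 0.7708 -0.1062  0.061 ] yaw -0.084
top ring 59 z 0.1122 0.1366 y -0.1095 -0.0532 x 0.4802 0.4992
nails [ 0.7701 -0.1028  0.0607] yaw -0.064
```

Pin is up about 15.5 mm (limits 10 to 22). Swinging the first half along the arc.

jog_arm(moves=[-1,-0.006,-0.163,0,0,0,0.215,-1,-0.005,-0.163,0,0,0,0.215,-1,-0.004,-0.163,0,0,0,0.215,-1,-0.002,-0.163,0,0,0,0.215,-1,0,-0.163,0,0,0,0.215,-1,0,-0.163,0,0,0,0.215,-1,0.002,-0.163,0,0,0,0.215,-1,0.004,-0.163,0,0,0,0.215,-1,0.005,-0.163,0,0,0,0.215,-1,0.006,-0.163,0,0,0,0.215])

```text
time: 7.97
eef_pos: [0.3784, -0.1078, 0.2299]
eef_rot: [-0.033, 0.924, 0.013, 0.381]
ft_force: [-6.1, 1.2, -7.3]
opening: -0.003
grip_force: 4.4
```

```bash
python3 look.py s1.png
```

```text
t 7.97 q [-0.37 -0.37 -1.02  0.18  0.31 -0.32] tcp [ 0.3784 -0.1078  0.2299] z [ 0.703  0.05  -0.709] y [-0.07   0.998 -0.   ] tip [ 0.5    -0.0992  0.1072] open -0.003 F [-6.1  1.2 -7.3]
rot units [ 0.   -0.04 -2.15] shift units to C-.221a [-2.56  1.86  1.07]
side ring 58 z 0.1081 0.1327 y -0.1298 -0.0772 x 0.4771 0.503
nails [ 0.771  -0.0791  0.0611] yaw 0.071
top ring 48 z 0.1139 0.1356 y -0.1276 -0.0709 x 0.4785 0.5009
nails [ 0.7698 -0.0744  0.0603] yaw 0.098
```

jog_arm(moves=[-1,0.01,-0.14,0,0,0,0.185,-1,0.013,-0.14,0,0,0,0.185,-1,0.016,-0.14,0,0,0,0.185,-1,0.018,-0.14,0,0,0,0.185,-1,0.02,-0.14,0,0,0,0.185,-1,0.022,-0.14,0,0,0,0.185,-1,0.024,-0.14,0,0,0,0.185,-1,0.026,-0.14,0,0,0,0.185,-1,0.028,-0.14,0,0,0,0.185,-1,0.03,-0.14,0,0,0,0.185])

```text
time: 8.9
eef_pos: [0.3826, -0.136, 0.2301]
eef_rot: [-0.092, 0.92, 0.038, 0.379]
ft_force: [-6.3, -1.2, -7.6]
opening: 0.003
grip_force: 4.7
```

```bash
python3 look.py s2.png; python3 - <<'E'
from h import *
for n in('side','top'):
    im=ctrl.get_image(n);P,ok=cloud(im);f=im['frame'].astype(int)
    bar=ok&(f.min(-1)>100)&(P[...,2]>.038)&(P[...,2]<.05)&(P[...,0]>.63)&(P[...,0]<.73)&(abs(P[...,1]+.08)<.06)
    c=P[bar].mean(0);d=np.linalg.svd(P[bar]-c,full_matrices=False)[2][0];print(n,bar.sum(),c,np.arctan(d[1]/d[0]),np.arctan2(c[1]+.0915,c[0]-.5955))
E
```

```text
t 8.9 q [-0.47 -0.31 -0.97  0.24  0.45 -0.51] tcp [ 0.3826 -0.136   0.2301] z [ 0.691  0.139 -0.709] y [-0.198  0.98  -0.001] tip [ 0.5022 -0.112   0.1074] open 0.003 F [-6.3 -1.2 -7.6]
rot units [ 0.01 -0.04 -3.99] shift units to C-.221a [-2.77  3.27  1.06]
side ring 61 z 0.0964 0.1344 y -0.1466 -0.0947 x 0.4692 0.5055
nails [ 0.7679 -0.0556  0.061 ] yaw 0.205
top ring 47 z 0.1114 0.1351 y -0.1416 -0.0865 x 0.4761 0.5032
nails [ 0.7662 -0.0509  0.0607] yaw 0.233
side 436 [ 0.6811424  -0.07238988  0.04528786] 0.330178480256768 0.2195420030514646
top 507 [ 0.68161512 -0.06774979  0.04484018] 0.31362750902075515 0.2691061189706792
```

Nails have turned about 0.29 of 0.30 rad. A small correction, then lower.

jog_arm(moves=[-1,0.01,-0.04,0,0,0,0.06,-1,0.01,-0.04,0,0,0,0.06,-1,0,0,-0.1,0,0,0,-1,0,0,-0.1,0,0,0,-1,0,0,-0.1,0,0,0,-1,0,0,-0.1,0,0,0,-1,0,0,-0.1,0,0,0,-1,0,0,0,0,0,0,-1,0,0,0,0,0,0,-1,0,0,0,0,0,0])

```text
time: 9.93
eef_pos: [0.3831, -0.1377, 0.2203]
eef_rot: [-0.095, 0.919, 0.039, 0.379]
ft_force: [-7.6, -1.8, -6.2]
opening: -0.005
grip_force: 4.7
```

```bash
python3 look.py d1.png
```

```text
t 9.93 q [-0.48 -0.29 -0.98  0.22  0.46 -0.53] tcp [ 0.3831 -0.1377  0.2203] z [ 0.69   0.143 -0.709] y [-0.205  0.979 -0.001] tip [ 0.5026 -0.1128  0.0976] open -0.005 F [-7.6 -1.8 -6.2]
rot units [ 0.02 -0.04 -4.1 ] shift units to C-.221a [-2.79  3.36  1.55]
side ring 61 z 0.0901 0.1232 y -0.148 -0.0964 x 0.4686 0.5061
nails [ 0.7676 -0.0539  0.0611] yaw 0.215
top ring 46 z 0.0993 0.1251 y -0.143 -0.0872 x 0.4777 0.5047
nails [ 0.7663 -0.0509  0.061 ] yaw 0.233
```

It's in the hole: the ring is down 10 mm, to about 5 mm pin height, and still spring-loaded on the finger. I lower until the ring is free.

jog_arm(moves=[-1,0,0,-0.1,0,0,0,-1,0,0,-0.1,0,0,0,-1,0,0,-0.1,0,0,0,-1,0,0,-0.1,0,0,0,-1,0,0,-0.1,0,0,0,-1,0,0,-0.1,0,0,0,-1,0,0,-0.1,0,0,0,-1,0,0,-0.1,0,0,0,-1,0,0,-0.1,0,0,0,-1,0,0,0,0,0,0])

```text
time: 10.87
eef_pos: [0.3838, -0.1374, 0.2029]
eef_rot: [-0.096, 0.919, 0.039, 0.381]
ft_force: [-0.6, 0.8, 0.1]
opening: -0.001
grip_force: 0.0
```

```bash
python3 look.py d2.png
```

```text
t 10.87 q [-0.48 -0.26 -1.01  0.16  0.46 -0.53] tcp [ 0.3838 -0.1374  0.2029] z [ 0.692  0.145 -0.707] y [-0.206  0.978 -0.001] tip [ 0.5035 -0.1122  0.0805] open -0.001 F [-0.6  0.8  0.1]
rot units [ 0.01 -0.   -4.12] shift units to C-.221a [-2.83  3.34  2.42]
side ring 62 z 0.0924 0.1169 y -0.1464 -0.0889 x 0.4849 0.5069
nails [ 0.7673 -0.0535  0.061 ] yaw 0.218
top ring 45 z 0.093 0.1203 y -0.1407 -0.0876 x 0.4775 0.503
nails [ 0.7662 -0.0502  0.0606] yaw 0.237
```

View pics/d2.png

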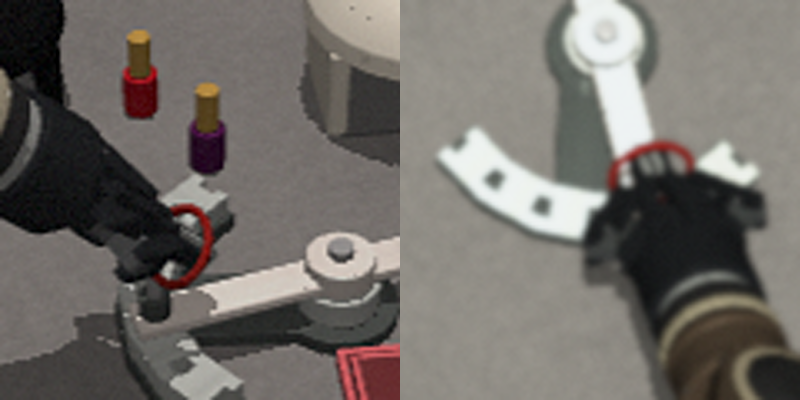

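The ring hangs free of force, with its height back at the seated value. I withdraw along the finger axis, then raise.

jog_arm(moves=[-1,-0.31,-0.065,0.315,0,0,0,-1,-0.31,-0.065,0.315,0,0,0,-1,-0.31,-0.065,0.315,0,0,0,-1,-0.31,-0.065,0.315,0,0,0,-1,-0.31,-0.065,0.315,0,0,0,-1,-0.31,-0.065,0.315,0,0,0,-1,-0.31,-0.065,0.315,0,0,0,-1,-0.31,-0.065,0.315,0,0,0,-1,-0.31,-0.065,0.315,0,0,0,-1,-0.31,-0.065,0.315,0,0,0])

```text
time: 11.8
eef_pos: [0.3212, -0.1503, 0.2663]
eef_rot: [-0.096, 0.919, 0.039, 0.38]
ft_force: [-0.0, -0.2, 1.3]
opening: 0.002
grip_force: 0.0
```

jog_arm(moves=[-1,0,0,0.7,0,0,0,-1,0,0,0.7,0,0,0,-1,0,0,0.7,0,0,0,-1,0,0,0.7,0,0,0,-1,0,0,0.7,0,0,0,-1,0,0,0.7,0,0,0,-1,0,0,0.7,0,0,0,-1,0,0,0.7,0,0,0,-1,0,0,0,0,0,0,-1,0,0,0,0,0,0])

```text
time: 12.63
eef_pos: [0.3216, -0.1503, 0.3783]
eef_rot: [-0.096, 0.919, 0.039, 0.381]
ft_force: [0.1, 0.0, -0.7]
opening: 0.005
grip_force: 0.0
```

```bash
python3 look.py fin.png; sed -i 's/a.append/a.append/' look.py
```

```text
t 12.63 q [-0.62 -0.49 -0.72  0.74  0.54 -0.65] tcp [ 0.3216 -0.1503  0.3783] z [ 0.692  0.145 -0.707] y [-0.206  0.978 -0.002] tip [ 0.4414 -0.1253  0.256 ] open 0.005 F [ 0.1  0.  -0.7]
rot units [ 0.02  0.   -4.12] shift units to C-.221a [ 0.28  3.99 -6.35]
side ring 114 z 0.0805 0.1179 y -0.1475 -0.0891 x 0.468 0.5068
nails [ 0.7674 -0.0536  0.061 ] yaw 0.217
top ring 52 z 0.0783 0.1175 y -0.1407 -0.0876 x 0.4659 0.5036
nails [ 0.766  -0.0506  0.0612] yaw 0.236
```

View pics/fin.png

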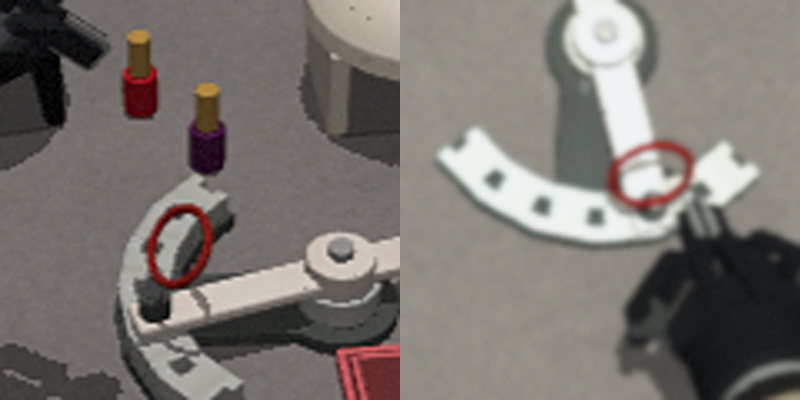

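The ring is back at its seated height (z 0.080 to 0.118, as at the start) and the arm is one hole over. Bottles are in place and the gripper is clear.

```bash
python3 -c "
from plant import ctrl
print(ctrl.hand_in())"
```

```text
the job is handed in; nothing more can be done
None
```

I moved the arm one hole, with the nails towards the white lamp. The pin is back at its seated height in that hole, the gripper is clear of everything, and I handed the job in after about 13 s of robot time; no verdict came back.

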